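Unload the draining block with the sprung tongs

TASK

The castings in the pockets of the white draining block are still wet from the acid, so touch them only with the copper tongs: take the tongs from their stand and move every square cup into the wide compartment of the drying tray and every round collar into the narrow one. Then dip the empty feet of the tongs briefly into the steel pot to rinse them, well below its rim, and stand the tongs upright in their wooden stand again, leaving the pot standing upright.

Things in the scene. Friction and masses are not known exactly. Their poses are not given: they have to be found in the camera images.
- tongs: sprung copper tongs, a hairpin 116 mm tall standing upright on two feet in the well of the stand; origin midway between the soles of the feet. x is the line along which they close, y lies across them, z is up. Leg outer width 33 mm free, 29.5 mm half squeezed, up to 50 mm above the soles; then they spread to the handle plates. A grip of 20 to 40 N is right for using them
- tongs_grip (a point): point midway between the two handle plates of the tongs, 74 mm above the soles, 42 mm below the top of the bow; axes as tongs. The upright plates (16 mm wide along y, from 58 to 102 mm above the soles) are gripped from above by fingers that close along x. Over their outer faces here: 47.5 mm free, 45.5 mm half squeezed, 40 mm with a casting gripped
- tongs_far (a joint): how far each arm of the tongs is squeezed, rad: 0 free, 0.085 shut. Gap between the feet = 26 mm - 300 mm x value; width over the handle plates = 47.5 mm - 152 mm x value. The spring presses on the fingers with about 4 N at 0 and 9 N with a casting gripped (0.047 to 0.05), so the tongs are held firmly, feet 22 mm apart, at 0.013; opened wider than 47 mm they drop
- tongs_tip (a point): point midway between the soles of the feet of the tongs, 74 mm below tongs_grip, axes as tongs. Each foot is a flat copper pad 10 mm wide (y), 3.5 mm thick (x), 16 mm tall; the feet face each other along x and stand parallel when a casting is between them
- stand: wooden stand for the tongs, fixed to the bench; origin at its underside on the bench. Base board 84 (x) x 56 (y) x 6 mm; block 64 x 38 mm, top 50 mm above the bench, with one rectangular well in the middle, 44 mm along x, 18 mm along y, its floor 6 mm above the bench. (Behind the stand a fixed lamp hood hangs over x > 0.70, y -0.11 to 0.29 m, underside 0.26 m up: keep the hand clear)
- block: white ceramic draining block, fixed, 60 (x) x 188 (y) mm, top 52 mm above the bench, on a 72 x 200 mm drip lip; origin at the middle of its underside. Six deep pockets in a row along y, at y = +75, +45, +15, -15, -45 and -75 mm, each 46 mm along x and 22 mm along y, floors 6 mm above the bench (46 mm deep); the tongs fit in closing along x. Each holds one casting or none
- tray: loose aluminium drying tray, 66 (x) x 123 (y) mm, walls 18 mm high, floor 3 mm thick; origin at the middle of its underside. A wall across it at y = -13 mm parts the wide compartment (60 x 70 mm, towards +y, middle at y = +23.5 mm) from the narrow one (60 x 44 mm, towards -y, middle at y = -36.5 mm)
- pot: loose small open steel rinse pot, upright, outside diameter 64 mm at the rim, 55 mm tall, wall 4 mm; origin at the middle of its underside
- cup_a_mid (a point): square cast cup, 12 x 12 mm and 10 mm tall, sides along its x and y; this point is its centre, 5 mm above its underside. None if it is not there in this run
- cup_a: the same casting as point cup_a_mid, its origin at the middle of its underside
- cup_b_mid (a point): square cast cup, 12 x 12 mm and 10 mm tall, sides along its x and y; this point is its centre, 5 mm above its underside. None if it is not there in this run
- cup_b: the same casting as point cup_b_mid, its origin at the middle of its underside
- cup_c_mid (a point): square cast cup, 12 x 12 mm and 10 mm tall, sides along its x and y; this point is its centre, 5 mm above its underside. None if it is not there in this run
- cup_c: the same casting as point cup_c_mid, its origin at the middle of its underside
- collar_a_mid (a point): round cast collar, 11 mm diameter and 18 mm tall, upright along z; this point is its centre, 9 mm above its foot. None if it is not there in this run
- collar_a: the same casting as point collar_a_mid, its origin at the middle of its underside
- collar_b_mid (a point): round cast collar, 11 mm diameter and 18 mm tall, upright along z; this point is its centre, 9 mm above its foot. None if it is not there in this run
- collar_b: the same casting as point collar_b_mid, its origin at the middle of its underside
- collar_c_mid (a point): round cast collar, 11 mm diameter and 18 mm tall, upright along z; this point is its centre, 9 mm above its foot. None if it is not there in this run
- collar_c: the same casting as point collar_c_mid, its origin at the middle of its underside
There are look-alikes about, which are no part of the job. Leave any purple look-alike of the tongs alone.

How it is judged:
On the way, in this order (a step that is already met when the one before it is completed fails the run):
1. every casting lies in its compartment of the tray (y of cup_a_mid in the frame of tray between -0.0115 and 0.0585 m and x of cup_a_mid in the frame of tray between -0.03 and 0.03 m and z of cup_a_mid in the frame of tray between 0.002 and 0.022 m and linear speed of each of cup_a, cup_b, cup_c, collar_a, collar_b, collar_c below 0.03 m/s and y of cup_b_mid in the frame of tray between -0.0115 and 0.0585 m and x of cup_b_mid in the frame of tray between -0.03 and 0.03 m and z of cup_b_mid in the frame of tray between 0.002 and 0.022 m and y of cup_c_mid in the frame of tray between -0.0115 and 0.0585 m and x of cup_c_mid in the frame of tray between -0.03 and 0.03 m and z of cup_c_mid in the frame of tray between 0.002 and 0.022 m and y of collar_a_mid in the frame of tray between -0.0585 and -0.0145 m and x of collar_a_mid in the frame of tray between -0.03 and 0.03 m and z of collar_a_mid in the frame of tray between 0.002 and 0.022 m and y of collar_b_mid in the frame of tray between -0.0585 and -0.0145 m and x of collar_b_mid in the frame of tray between -0.03 and 0.03 m and z of collar_b_mid in the frame of tray between 0.002 and 0.022 m and y of collar_c_mid in the frame of tray between -0.0585 and -0.0145 m and x of collar_c_mid in the frame of tray between -0.03 and 0.03 m and z of collar_c_mid in the frame of tray between 0.002 and 0.022 m), for 0.2 s.
2. the feet of the tongs are dipped into the pot, at least 12 mm below its rim (horizontal distance between tongs_tip and pot below 0.028 m and z of tongs_tip in the frame of pot between 0 and 0.043 m and angle between pot's own z axis and vertical below 0.25 rad), for 0.2 s.
At the end, for the whole second after the job is handed in: every cup lies in the wide compartment and every collar in the narrow compartment of the tray, at rest; the tongs stand in the well of their stand, feet on its floor (within 8 mm) and within 0.2 rad of upright, at rest; the pot stands upright on the bench (all of step 1 and horizontal distance between tongs_tip and stand below 0.02 m and z of tongs_tip in the frame of stand below 0.014 m and angle between tongs_grip's own z axis and vertical below 0.2 rad and linear speed of tongs below 0.03 m/s and angle between pot's own z axis and vertical below 0.1 rad and height (world z) of pot between -0.01 and 0.01 m); the robot touches nothing.
It fails at once if a casting is touched by the fingers (contact force between the fingers and cup_a above 0.5 N or contact force between the fingers and cup_b above 0.5 N or contact force between the fingers and cup_c above 0.5 N or contact force between the fingers and collar_a above 0.5 N or contact force between the fingers and collar_b above 0.5 N or contact force between the fingers and collar_c above 0.5 N).
Of cup_a, cup_b, cup_c, collar_a, collar_b, collar_c only 4 to 6 are there at a start; the rules pass over those that are not, and their reading is None.
At some moment in a run one of tray, pot may be knocked a few centimetres aside while the robot is not near it.
It also fails if it takes over 210 s, if anything falls off the work surface, if the arm or the gripper's body presses on something with over 40 N, if the wrist force passes 120 N, or if a joint passes its speed limit or range.

ROBOT

A 6-joint arm with a two-finger parallel gripper is mounted at the origin on a cart in front of the work surface, level with it; the furniture and walls round the work are solid. World frame = base frame: x ahead of the robot, y to its left, z up, the work surface at z = 0. Lengths are in m, angles in rad, forces in N, time in s.
With the tool pointing down it reaches from about 0.325 to 0.9 m from the base axis. Payload 3.5 kg.
Tool frame: the origin (TCP) lies between the finger pads; the fingertips stand 19 mm ahead of it and the grasp point (between the pads) is the TCP; z points along the fingers, y is the direction in which the jaws open and shut (so a half turn about z gives the same grasp; the last joint's range is limited). The gripper opens to 85 mm and grips with 20 to 120 N. Pads are 22 mm wide; open, the fingers measure 114 mm over their backs; the gripper's body (76 mm by 85 mm) begins 54 mm behind the grasp point. The pads swing forward as they close: fully open they stand 13 mm farther back than shut.
Start: joints at [-1.399, 0.276, -0.026, 1.268, 0, 1.467], TCP at [0.17, -0.602, 0.25] pointing down, gripper open.
Joint ranges: [-3.12, 3.12], [-0.85, 1.88], [-1.08, 1.24], [-1.95, 2.15], [-1.57, 1.53], [-3.14, 3.14]. Speed limits (rad/s): [2.57, 2.57, 3.14, 3.14, 3.14, 3.14].

INTERFACE

Orientations are given as a unit quaternion [w, x, y, z].
In Python, from workcell import arm gives the robot as it stands. The module is installed in compiled form; this text tells all that it offers. Calls block until the motion is done:
- arm.move_pose(position, orientation): joint-space move of the TCP to a pose.
- arm.move_linear(position, orientation=None, rate=0.15): straight line of the TCP; orientation=None keeps the orientation; rate is the mean speed in m/s.
- arm.goto_joints(angles): joint-space move.
- arm.move_gripper(opening, newtons=None): finger opening in m; newtons is the grip in N (None keeps the last); returns when the fingers have stopped.
- arm.sleep(seconds).
- arm.ik(position, orientation): joint angles nearest the present ones, or None.
- arm.capture(name): name is "scene" or "top"; returns a dict with "img" (420x560x3 uint8, red, green, blue), "z_map" (420x560 float32, m along the optical axis (not along the pixel's ray), 0 where there is no reading), "intrinsics" (3x3 intrinsics, pixels), "R" (3x3) and "t" (3): a world point X has camera coordinates R X + t. Camera axes: x right, y down, z forward; pixel columns grow to the right and rows downward; lengths in m; the calibration is good to about 2 mm. A picture is of the moment at which its call begins.
A pose or a line that the arm cannot do raises arm.IKError and nothing moves.
- arm.sign_off(): hands the job in, once; it reports no verdict.
Trained networks look in a picture, given as the dict that the camera call returned (one of the last four; its "shot" number tells which), for a name from the list of things; names that differ only in an ending like _2 or _b are one class to them, and where a whole thing is asked for, a point or a joint stands for the part that bears it (a point fixed in the world has none). Each returns a list of dicts, best first, with "conf" (0 to 1); they miss things now and then, are a little off and sometimes report something else, mostly with a low value. They report only what shows in the picture. A call takes as long as a camera call. They do not tell look-alikes from the thing itself.
- arm.recognise(picture, thing): "position" ([x, y, z] in m, in world coordinates, good to about 4 mm: the middle of the surface that is visible of it).
- arm.trace(picture, thing): "region" (420x560 bool, what is visible of it).
- arm.place_of(picture, thing): "position" ([x, y, z] in m, in world coordinates, good to about 4 mm: a listed point, or the origin of a listed thing).
Readings, each from a call of its own:
- arm.read_time_s(): time.
- arm.read_joint_pos(): joint angles.
- arm.read_qvel(): joint speeds.
- arm.read_joint_torque(): joint torques, N m.
- arm.read_tool_pos(): TCP position.
- arm.read_ee_rot(): TCP orientation.
- arm.read_force(): force on the tool from outside, world axes, zero at the start.
- arm.read_torque(): the same for the moment, N m.
- arm.read_grip_width(): finger opening in m.
Only numpy, scipy, OpenCV 4.12 (cv2) and the standard library are available. Lean on these libraries where they do the work, as an engineer would, in place of code of your own. Each camera call takes 0.05 s, during which the arm holds its last target. There are 200 camera calls.

## Working session

There is one attempt and no reset: what is moved stays moved. The work goes in short steps, each a Python script; the robot and the scene stay as the last script left them, time stands still between calls to the robot, and variables do not carry over. Pictures are saved under pics/ and viewed, about 12 in all and at most 16, crops included, and the job is handed in when it is done.

```bash
mkdir -p pics; cat > h.py <<'E'
import numpy as np, cv2
from workcell import arm
def save(p,name,crop=None,s=1):
    im=p["img"]
    if crop: r0,r1,c0,c1=crop; im=im[r0:r1,c0:c1]
    im=cv2.resize(im,None,fx=s,fy=s,interpolation=cv2.INTER_CUBIC)
    cv2.imwrite(f"pics/{name}.png",im[...,::-1])
def cloud(p):
    K=p["intrinsics"];z=p["z_map"];v,u=np.mgrid[:z.shape[0],:z.shape[1]]
    c=np.stack([(u-K[0,2])/K[0,0]*z,(v-K[1,2])/K[1,1]*z,z],-1)
    return (c-p["t"])@p["R"]   # R^T (c-t)
def pix(p,X):
    c=p["R"]@np.asarray(X)+p["t"]; q=p["intrinsics"]@c; return q[:2]/q[2]
E
python3 - <<'E'
from h import *
for n in ("scene","top"):
    p=arm.capture(n); save(p,n+"0")
    print(n,"cam at",(-p["R"].T@p["t"]).round(3), p["intrinsics"][0,0])
    for th in ("tongs","tongs_tip","stand","block","tray","pot","cup_a_mid","collar_a_mid"):
        print(th,[(np.round(d["position"],3).tolist(),round(d["conf"],2)) for d in arm.place_of(p,th)])
print(arm.read_ee_rot(),arm.read_time_s())
E
```

```text
scene cam at [-0.093  0.811  0.579] 411.4226742779917
tongs [([0.614, 0.048, 0.005], 0.64), ([0.59, 0.319, 0.0], 0.54)]
tongs_tip [([0.619, 0.051, 0.077], 0.63), ([0.613, 0.051, 0.006], 0.62), ([0.62, 0.05, -0.003], 0.55), ([0.591, 0.326, 0.003], 0.54)]
stand [([0.621, 0.046, -0.003], 0.72)]
block [([0.604, -0.266, -0.0], 0.88)]
tray [([0.437, 0.364, 0.0], 0.89)]
pot [([0.567, 0.204, 0.001], 0.61)]
cup_a_mid []
collar_a_mid [([0.605, -0.267, 0.001], 0.67)]
top cam at [0.406 0.047 1.55 ] 542.7196878391803
tongs [([0.62, 0.05, 0.006], 0.64), ([0.594, 0.321, -0.002], 0.42)]
tongs_tip [([0.59, 0.323, -0.002], 0.41)]
stand [([0.616, 0.055, 0.001], 0.57)]
block []
tray [([0.442, 0.366, 0.001], 0.79)]
pot [([0.571, 0.203, -0.003], 0.7)]
cup_a_mid []
collar_a_mid []
[ 3.32467259e-05  9.90577461e-01  1.36953613e-01 -6.60785135e-06] 0.9
```

View pics/scene0.png

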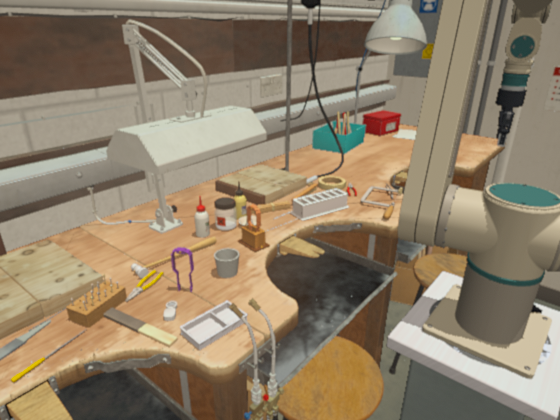

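View pics/top0.png

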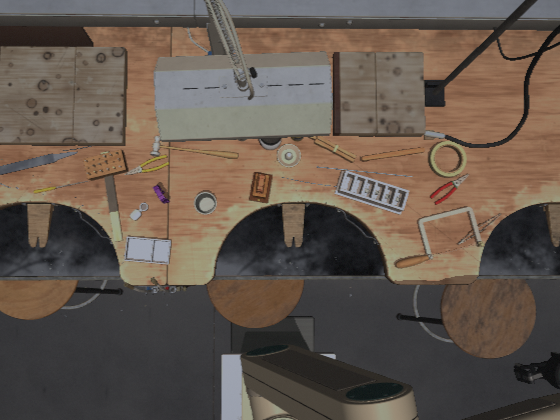

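```bash
cat >> h.py <<'E'
def rect(p,c,r,z0,z1):
    """min-area rectangle of the cloud points near c with z in z0..z1"""
    P=cloud(p); m=(p["z_map"]>0)&(np.hypot(P[...,0]-c[0],P[...,1]-c[1])<r)&(P[...,2]>z0)&(P[...,2]<z1)
    Q=P[m]; b=cv2.minAreaRect((Q[:,:2]*1000).astype(np.float32)); return b,len(Q),np.median(Q[:,2])
E
python3 - <<'E'
from h import *
p=arm.capture("top")
save(p,"blk",(160,220,330,415),8)
save(p,"std",(165,270,120,280),5)
for n,c,r,a,b in (("block",(.604,-.266),.12,.044,.06),("standtop",(.618,.05),.05,.042,.056),("tongs",(.618,.05),.05,.08,.13),("tray",(.44,.365),.09,.011,.03),("pot",(.57,.204),.05,.045,.065)):
    print(n,rect(p,c,r,a,b))
E
```

```text
block (((604.4744873046875, -266.42608642578125), (188.6224822998047, 61.304847717285156), 72.57102966308594), 700, np.float64(0.050473060999269154))
standtop (((618.6226806640625, 51.92376708984375), (37.612857818603516, 65.2585678100586), 80.62950897216797), 181, np.float64(0.049181201827999996))
tongs (((616.64306640625, 50.616661071777344), (15.987746238708496, 46.659576416015625), 77.667236328125), 101, np.float64(0.11755261838478456))
tray (((439.66741943359375, 379.7195129394531), (146.063232421875, 68.70063781738281), 84.1621322631836), 250, np.float64(0.018079756103586933))
pot (((567.6797485351562, 205.61190795898438), (61.5648193359375, 62.005069732666016), 16.74262046813965), 124, np.float64(0.05318254305464262))
```

View pics/blk.png

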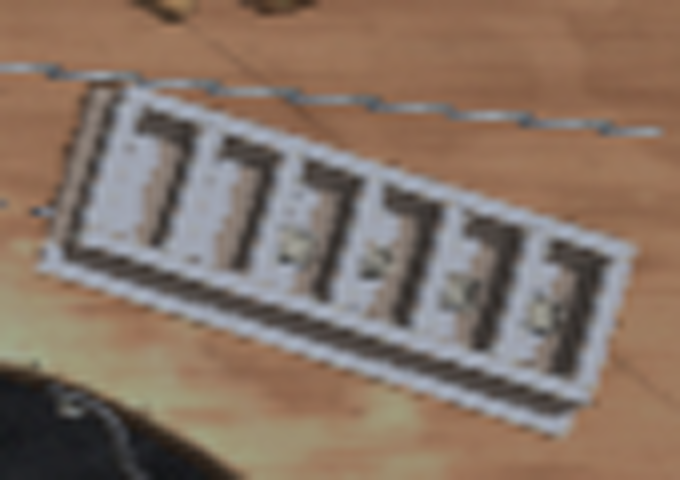

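View pics/std.png

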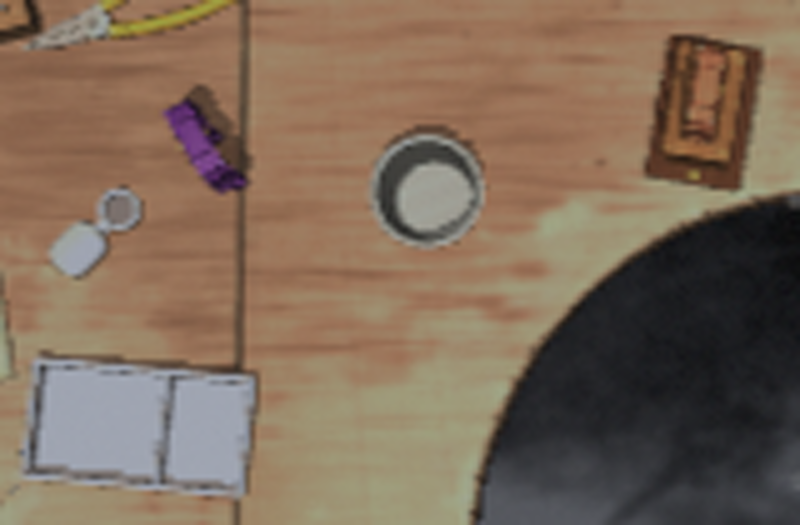

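The block (yaw ≈ -17°) shows castings in pockets 3-6 counting from +y, at crop pixels (295,250), (378,262), (460,293) and (543,315). Pockets 1 and 2 look empty. The second crop shows the tongs in the stand at (705,90), the pot at (428,188), the purple look-alike at (205,145), and the tray with its wide compartment to the left (+y).

```bash
python3 - <<'E'
from h import *
p=arm.capture("top"); P=cloud(p)
yaw=np.radians(-17.43); c=np.array([.6045,-.2664])
R=np.array([[np.cos(yaw),np.sin(yaw)],[-np.sin(yaw),np.cos(yaw)]])
L=(P[...,:2]-c)@R.T; Z=P[...,2]
for k,y in enumerate((75,45,15,-15,-45,-75)):
    m=(abs(L[...,0])<.021)&(abs(L[...,1]-y/1e3)<.0095)&(Z<.045)
    lo=m&(Z<.011); hi=m&(Z>.0125)&(Z<.027)
    print(y,"floor n",lo.sum(),"| z sorted top", np.sort(Z[hi]).round(3)[-8:])
    for a,b,z in sorted(zip((L[...,0][hi]*1e3).round(0),(L[...,1][hi]*1e3-y).round(0),(Z[hi]*1e3).round(0))): print("   ",a,b,z,end=";")
    print()
for th in ("cup_a_mid","collar_a_mid"):
  for f in (arm.recognise,arm.place_of):
    print(th,[(np.round(d["position"],3).tolist(),round(d["conf"],2)) for d in f(p,th)])
s=arm.capture("scene"); save(s,"sblk",(180,225,285,355),10)
for th in ("cup_a_mid","collar_a_mid"):
    print(th,[(np.round(d["position"],3).tolist(),round(d["conf"],2)) for d in arm.recognise(s,th)])
# tray
a,b=pix(p,[.44,.365,.018]); 
g=(abs(P[...,0]-.44)<.06)&(abs(P[...,1]-.365)<.085)&(Z>.008)&(Z<.025)
n,lab,st,ce=cv2.connectedComponentsWithStats(g.astype(np.uint8)); i=1+np.argmax(st[1:,4])
print("tray",cv2.minAreaRect((P[...,:2][lab==i]*1000).astype(np.float32)),st[i,4])
g=(abs(P[...,0]-.567)<.06)&(abs(P[...,1]-.205)<.06)&(Z>.045)&(Z<.06)
print("pot",cv2.minEnclosingCircle((P[...,:2][g]*1000).astype(np.float32)))
E
```

```text
75 floor n 59 | z sorted top [0.013]
    7.0 -4.0 13.0;
45 floor n 56 | z sorted top [0.014 0.015]
    -9.0 -9.0 14.0;    10.0 -3.0 15.0;
15 floor n 52 | z sorted top [0.013 0.015 0.016 0.017 0.018 0.018]
    -7.0 2.0 18.0;    -7.0 3.0 13.0;    -2.0 6.0 17.0;    2.0 -6.0 15.0;    4.0 5.0 18.0;    5.0 -5.0 16.0;
-15 floor n 41 | z sorted top [0.017 0.017 0.017 0.023 0.024 0.025 0.026 0.026]
    -15.0 1.0 13.0;    -4.0 5.0 15.0;    -3.0 -0.0 17.0;    -3.0 2.0 14.0;    -2.0 4.0 24.0;    1.0 5.0 23.0;    2.0 -5.0 17.0;    2.0 -3.0 14.0;    3.0 -3.0 25.0;    3.0 6.0 26.0;    4.0 -2.0 13.0;    5.0 1.0 26.0;    6.0 2.0 17.0;    7.0 -4.0 17.0;
-45 floor n 41 | z sorted top [0.013 0.013 0.013 0.014 0.015 0.017 0.019]
    -9.0 3.0 15.0;    -5.0 -1.0 19.0;    -4.0 -4.0 13.0;    -3.0 -7.0 13.0;    -1.0 -4.0 13.0;    2.0 4.0 17.0;    7.0 2.0 14.0;
-75 floor n 38 | z sorted top [0.013 0.013 0.013 0.014 0.014 0.015 0.017 0.018]
    -15.0 -5.0 13.0;    -3.0 3.0 18.0;    -2.0 -7.0 14.0;    -0.0 4.0 17.0;    3.0 4.0 13.0;    5.0 -2.0 13.0;    7.0 -7.0 14.0;    7.0 2.0 15.0;    9.0 -4.0 13.0;
cup_a_mid []
cup_a_mid []
collar_a_mid []
collar_a_mid []
cup_a_mid []
collar_a_mid []
tray ((438.669677734375, 369.05047607421875), (125.33771514892578, 68.37754821777344), 84.61299896240234) 263
pot ((567.6925048828125, 205.1345672607422), 31.555233001708984)
```

View pics/sblk.png

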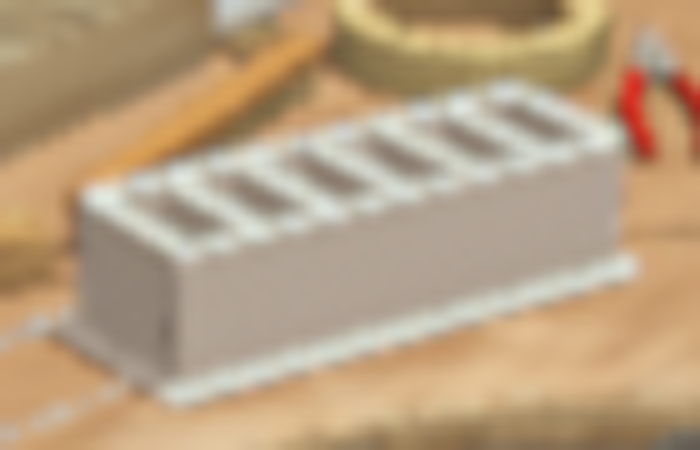

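```bash
python3 - <<'E'
from h import *
ps=[arm.capture("top") for _ in range(12)]
z=np.stack([q["z_map"] for q in ps]); z[z==0]=np.nan
p=ps[-1]; p["z_map"]=np.nan_to_num(np.nanmean(z,0)).astype(np.float32); P=cloud(p)
print("depth sd",np.nanmedian(np.nanstd(z,0)))
im=np.mean([q["img"] for q in ps],0)
np.save("topavg.npy",P)
g=(abs(P[...,0]-.604)<.1)&(abs(P[...,1]+.266)<.12)&(P[...,2]>.046)&(P[...,2]<.06)
b=cv2.minAreaRect((P[...,:2][g]*1000).astype(np.float32)); print("block",b)
c=np.array(b[0])/1e3; yaw=np.radians(b[2]-90)
# orthorectified block-frame views at z=.016 : 0.5mm/px, u=-y, v=-x
X,Y=np.meshgrid(np.arange(.032,-.032,-.0005),np.arange(.096,-.096,-.0005),indexing="ij")
def ortho(zz):
    W=np.stack([c[0]+np.cos(yaw)*X-np.sin(yaw)*Y,c[1]+np.sin(yaw)*X+np.cos(yaw)*Y,np.full_like(X,zz)],-1)
    q=(W@p["R"].T+p["t"])@p["intrinsics"].T; q=(q[...,:2]/q[...,2:]).astype(np.float32)
    a=cv2.remap(im.astype(np.float32),q[...,0],q[...,1],cv2.INTER_CUBIC)
    h=cv2.remap(P[...,2].astype(np.float32),q[...,0],q[...,1],cv2.INTER_NEAREST)
    h=cv2.applyColorMap((np.clip(h/.055,0,1)*255).astype(np.uint8),cv2.COLORMAP_JET)[...,::-1]
    for y in (75,45,15,-15,-45,-75):
        for o in (a,h): cv2.drawMarker(o,(int((.096-y/1e3)*2000),64),(255,0,0),cv2.MARKER_CROSS,8,1)
    return [np.clip(a,0,255),h]
o=np.vstack(ortho(.016)+ortho(.024)[:1])
cv2.imwrite("pics/ortho.png",cv2.resize(o,None,fx=2,fy=2)[...,::-1].clip(0,255)[:, :768])
cc=np.array([[np.cos(yaw),np.sin(yaw)],[-np.sin(yaw),np.cos(yaw)]])
L=(P[...,:2]-c)@cc.T
for k,y in enumerate((75,45,15,-15,-45,-75)):
    m=(abs(L[...,0])<.021)&(abs(L[...,1]-y/1e3)<.0095)&(P[...,2]<.03)&(P[...,2]>.011)
    print(y,[tuple(r) for r in np.c_[L[m]*1e3-[0,y],P[...,2][m]*1e3].round(0).astype(int).tolist()])
E
```

```text
depth sd 0.0035166626
block ((604.4810180664062, -266.443603515625), (188.18136596679688, 60.34461975097656), 72.32837677001953)Traceback (most recent call last):
  File "<stdin>", line 22, in <module>
  File "<stdin>", line 20, in ortho
cv2.error: OpenCV(4.12.0) :-1: error: (-5:Bad argument) in function 'drawMarker'
> Overload resolution failed:
>  - Layout of the output array img is incompatible with cv::Mat
>  - Expected Ptr<cv::UMat> for argument 'img'
```

```bash
python3 - <<'E'
from h import *
p=arm.capture("top"); P=np.load("topavg.npy"); im=p["img"]
c=np.array([.60448,-.26644]); yaw=np.radians(72.33-90)
X,Y=np.meshgrid(np.arange(.032,-.032,-.0005),np.arange(.096,-.096,-.0005),indexing="ij")
def ortho(zz):
    W=np.stack([c[0]+np.cos(yaw)*X-np.sin(yaw)*Y,c[1]+np.sin(yaw)*X+np.cos(yaw)*Y,np.full_like(X,zz)],-1)
    q=(W@p["R"].T+p["t"])@p["intrinsics"].T; q=(q[...,:2]/q[...,2:]).astype(np.float32)
    a=np.clip(cv2.remap(im.astype(np.float32),q[...,0],q[...,1],cv2.INTER_CUBIC)*1.2,0,255).astype(np.uint8)
    h=cv2.remap(P[...,2].astype(np.float32),q[...,0],q[...,1],cv2.INTER_NEAREST)
    h=np.ascontiguousarray(cv2.applyColorMap((np.clip(h/.055,0,1)*255).astype(np.uint8),cv2.COLORMAP_JET)[...,::-1])
    for y in (75,45,15,-15,-45,-75):
        for o in (a,h): cv2.drawMarker(o,(int((.096-y/1e3)*2000),64),(255,0,0),cv2.MARKER_CROSS,8,1)
    return [a,h]
A=ortho(.016);o=np.vstack(A+ortho(.024)[:1])
cv2.imwrite("pics/ortho.png",cv2.resize(o,None,fx=1.56,fy=1.56)[...,::-1])
cc=np.array([[np.cos(yaw),np.sin(yaw)],[-np.sin(yaw),np.cos(yaw)]])
L=(P[...,:2]-c)@cc.T
for k,y in enumerate((75,45,15,-15,-45,-75)):
    m=(abs(L[...,0])<.021)&(abs(L[...,1]-y/1e3)<.0095)&(P[...,2]<.03)&(P[...,2]>.0115)
    print(y,[tuple(r) for r in np.c_[L[m]*1e3-[0,y],P[...,2][m]*1e3].round(0).astype(int).tolist()])
E
```

```text
75 []
45 []
15 [(5, 4, 15), (6, 1, 12), (5, -5, 15), (-1, 5, 14), (0, 2, 12), (2, -6, 15), (-4, 4, 14), (-6, 1, 15), (-5, -2, 15)]
-15 [(3, 6, 24), (6, 2, 17), (6, 0, 20), (7, -3, 22), (1, 5, 21), (5, -2, 13), (4, -4, 21), (-2, 4, 23), (1, 0, 12), (1, -3, 16), (1, -4, 21), (-3, 2, 14), (-3, 0, 18)]
-45 [(6, 5, 14), (7, 2, 15), (3, 4, 15), (-5, 1, 12), (-4, -1, 14), (-4, -4, 16), (-3, -7, 15)]
-75 [(8, -1, 15), (9, -4, 14), (4, 4, 14), (7, -7, 15), (1, 3, 14), (-2, 2, 13), (1, -6, 12), (-3, -4, 14), (-2, -7, 15)]
```

View pics/ortho.png

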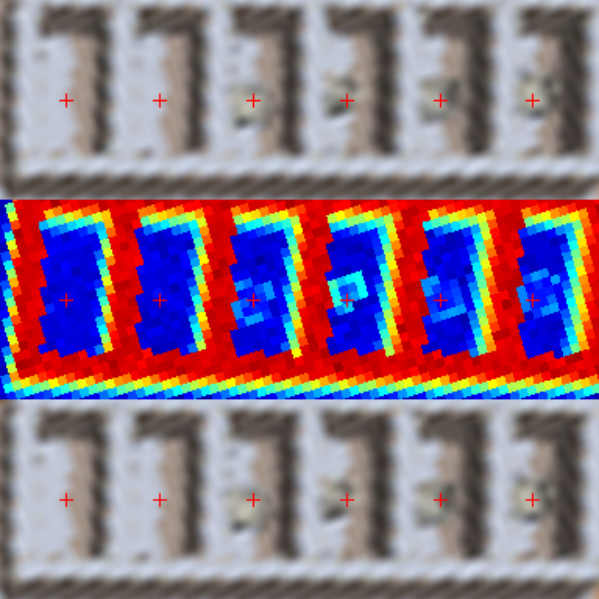

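The ortho view and the height map agree: pockets 1 and 2 are empty. Pockets 3, 5 and 6 each hold a cup (tops at 15 mm), and pocket 4 holds a collar (top about 24 mm). All are near x≈0. Next I fetch the tongs.

```bash
cat >> h.py <<'E'
DOWN=lambda yaw,s=1: (lambda a:np.array([0,np.cos(a),np.sin(a),0]))((np.radians(yaw)+s*np.pi/2)/2)
S=1
def go(x,y,z,yaw,rate=.15,lin=True):
    (arm.move_linear([x,y,z],DOWN(yaw,S),rate) if lin else arm.move_pose([x,y,z],DOWN(yaw,S)))
def st(): print("t",round(arm.read_time_s(),1),"tcp",np.round(arm.read_tool_pos(),4),"w",round(arm.read_grip_width(),4),"F",np.round(arm.read_force(),1))
E
python3 - <<'E'
from h import *
P=np.load("topavg.npy")
for n,a,b in (("stand",.042,.055),("tongs",.095,.125)):
    g=(np.hypot(P[...,0]-.618,P[...,1]-.051)<.05)&(P[...,2]>a)&(P[...,2]<b)
    print(n,cv2.minAreaRect((P[...,:2][g]*1000).astype(np.float32)),P[...,2][g].max(), g.sum())
for s in (1,-1):
    for X,y in (((.618,.051,.3),-10),((.604,-.266,.2),-17.7),((.44,.365,.2),-5)):
        q=arm.ik(X,DOWN(y,s)); print(s,None if q is None else np.round(q,2))
E
```

```text
stand ((618.8255615234375, 51.85309600830078), (37.79010772705078, 64.02385711669922), 80.13697052001953) 0.05155716046188546 189
tongs ((616.9120483398438, 50.62220764160156), (16.209426879882812, 46.082977294921875), 77.09720611572266) 0.12259162573298887 98
1 [-0.02  0.25  0.04  1.36  0.    1.72]
1 [-0.51  0.37 -0.01  1.19  0.    1.37]
1 [ 0.58  0.21 -0.22  1.14  0.    2.24]
-1 [-0.02  0.25  0.04  1.36  0.   -1.42]
-1 [-0.51  0.37 -0.01  1.19  0.   -1.77]
-1 [ 0.58  0.21 -0.22  1.14  0.   -0.9 ]
```

```bash
python3 - <<'E'
from h import *
arm.move_gripper(.062,30)
go(.6172,.051,.2,-11,lin=False); st()
go(.6172,.051,.081,-11,.1); st()
arm.move_gripper(.0455,30); st()
go(.6172,.051,.19,-11,.1); arm.sleep(.3); st()
s=arm.capture("scene"); save(s,"held",(140,270,180,330),5)
t=arm.capture("top"); save(t,"heldtop",(150,220,215,310),5)
E
```

```text
t 5.2 tcp [0.6174 0.0501 0.2001] w 0.062 F [ 0.5 -0.5  0.2]
t 6.5 tcp [0.618  0.051  0.0819] w 0.0623 F [-0.3 -0.3  0.2]
t 6.8 tcp [0.6182 0.051  0.0821] w 0.0452 F [-0.2 -0.1  4.9]
t 8.3 tcp [0.617  0.051  0.1895] w 0.0457 F [ 0.  -0.4 -1.7]
```

View pics/held.png

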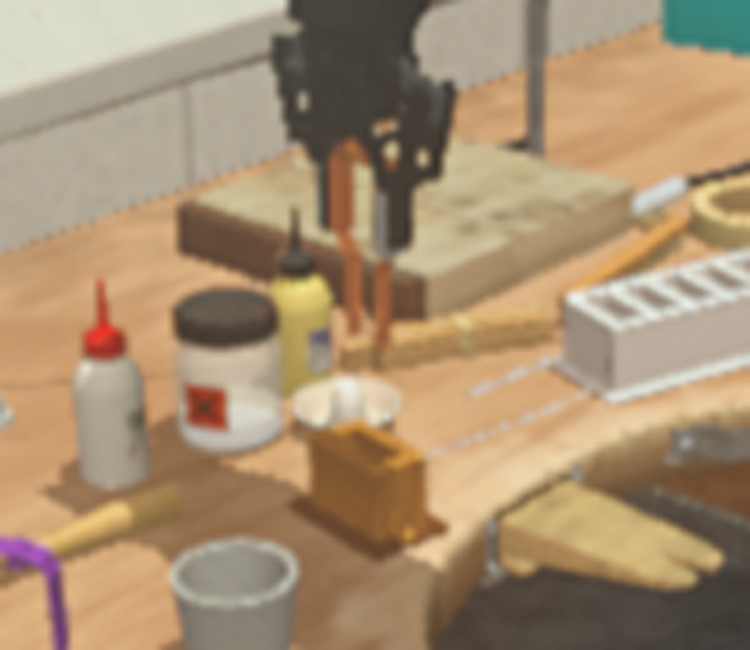

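The tongs hang straight in the jaws (feet at about (355,330) and (382,345)), with width 45.7 mm as intended. Next is the first pick, the cup in pocket y=+15.

```bash
cat >> h.py <<'E'
BC=np.array([.60448,-.26644]); BY=-17.7
def w(c,yaw,x,y):
    a=np.radians(yaw); return c[0]+np.cos(a)*x-np.sin(a)*y, c[1]+np.sin(a)*x+np.cos(a)*y
def fz(): return np.linalg.norm(arm.read_force())
def pick(lx,ly):
    x,y=w(BC,BY,lx,ly)
    go(x,y,.19,BY,.3); go(x,y,.135,BY,.15)
    arm.sleep(.2); st()
    for z in (.117,.1,.0835):
        go(x,y,z,BY,.06)
        if fz()>15: st(); print("FORCE"); return False
    arm.move_gripper(.036,30); arm.sleep(.3); st()
    go(x,y,.15,BY,.08); go(x,y,.19,BY,.15); arm.sleep(.2); st()
    return True
def tray():
    ps=[arm.capture("top") for _ in range(2)]
    z=np.mean([q["z_map"] for q in ps],0); p=ps[0]; p["z_map"]=z; P=cloud(p)
    g=(P[...,0]>.34)&(P[...,0]<.55)&(P[...,1]>.25)&(P[...,1]<.48)&(P[...,2]>.009)&(P[...,2]<.025)
    n,lab,s,ce=cv2.connectedComponentsWithStats(g.astype(np.uint8)); 
    bs=[cv2.minAreaRect((P[...,:2][lab==i]*1000).astype(np.float32)) for i in range(1,n) if s[i,4]>80]
    b=min(bs,key=lambda b:abs(max(b[1])-124)+abs(min(b[1])-67))
    a=b[2] if b[1][0]>b[1][1] else b[2]+90   # long axis angle
    a=(a-90+90)%180-90
    print("tray",np.round(b[0],1),np.round(b[1],1),"yaw",round(a,1)); return np.array(b[0])/1e3,a
def place(c,a,lx,ly,z=.0815):
    x,y=w(c,a,lx,ly)
    go(x,y,.19,a,.3); go(x,y,.1,a,.15); go(x,y,z,a,.05); arm.sleep(.2); st()
    arm.move_gripper(.0455,30); arm.sleep(.2); st()
    go(x,y,.12,a,.06); go(x,y,.19,a,.2)
E
python3 - <<'E'
from h import *
print(pick(0,.015))
c,a=tray()
s=arm.capture("scene"); save(s,"cup1",(150,230,270,370),6)
E
```

```text
t 10.3 tcp [ 0.6102 -0.2525  0.1367] w 0.046 F [0.8 0.2 0.4]
t 12.2 tcp [ 0.609  -0.2521  0.0835] w 0.04 F [ 0.2 -0.1 -0.5]
t 13.8 tcp [ 0.6081 -0.2517  0.1883] w 0.0406 F [-0.4 -0.1 -1.1]
True
tray [438.7 368.7] [125.   68.4] yaw -5.4
```

View pics/cup1.png

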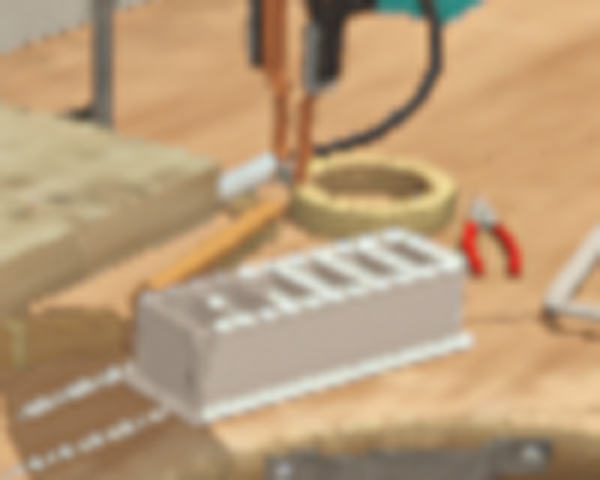

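The feet at (285,170) hold a casting, and width 40.6 mm corresponds to a 12 mm cup. I place it and check before batching the rest.

```bash
python3 - <<'E'
from h import *
c,a=tray(); place(c,a,0,.045,.081); st()
print(pick(.002,-.0145))
tray()
t=arm.capture("top"); save(t,"tray1",(225,275,115,185),10)
E
```

```text
tray [438.5 368.9] [124.8  68.3] yaw -5.4
t 17.9 tcp [0.4427 0.4137 0.0811] w 0.0404 F [-0.1  0.2 -0.3]
t 18.4 tcp [0.4428 0.4138 0.0811] w 0.0452 F [-1.3  0.3 -1.1]
t 19.6 tcp [0.4426 0.4136 0.1895] w 0.0453 F [ 0.4  0.2 -0.4]
t 22.9 tcp [ 0.603  -0.2814  0.1367] w 0.0458 F [-0.4 -0.3 -1. ]
t 24.7 tcp [ 0.6019 -0.2809  0.0835] w 0.0396 F [-0.1  0.6 -0.8]
t 26.3 tcp [ 0.6011 -0.2803  0.1883] w 0.0401 F [ 0.1 -0.1 -1.1]
True
tray [438.7 369.2] [124.9  68.4] yaw -5.3
```

View pics/tray1.png

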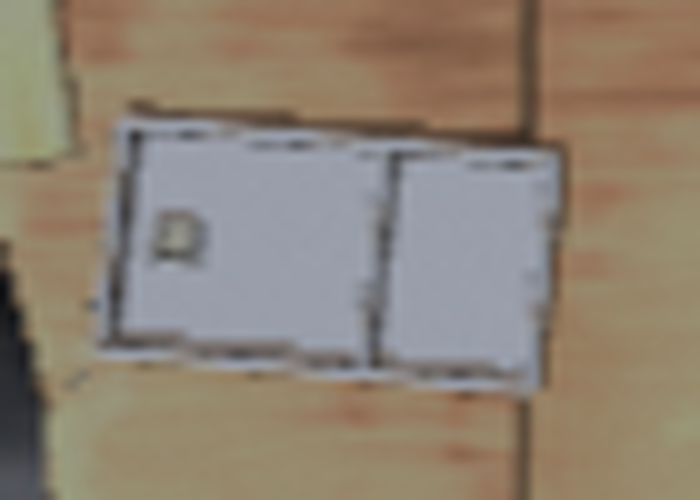

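The cup stands in the wide compartment at (177,237). The collar is now held (width 40.1 mm). Next I place it and do the remaining two cups.

```bash
python3 - <<'E'
from h import *
c,a=tray(); place(c,a,0,-.0365,.081)
if pick(.001,-.0455) and .039<arm.read_grip_width()<.0425:
    c,a=tray(); place(c,a,0,.022,.081)
    if pick(.003,-.076) and .039<arm.read_grip_width()<.0425:
        c,a=tray(); place(c,a,0,-.001,.081)
        go(.50,.1,.19,-8,.3)
        c,a=tray()
t=arm.capture("top"); save(t,"tray2",(160,280,115,275),5)
P=cloud(t); 
for n,r,x,y in (("pot",.06,.568,.205),):
    g=(np.hypot(P[...,0]-x,P[...,1]-y)<r)&(P[...,2]>.047)&(P[...,2]<.06)
    print(n,cv2.minEnclosingCircle((P[...,:2][g]*1000).astype(np.float32)))
print("pot",[(np.round(d["position"],3).tolist(),round(d["conf"],2)) for d in arm.place_of(t,"pot")])
for th in ("cup_a_mid","collar_a_mid"):
    print(th,[(np.round(d["position"],3).tolist(),round(d["conf"],2)) for d in arm.place_of(t,th)])
st()
E
```

```text
tray [438.6 368.8] [125.4  68.4] yaw -5.3
t 30.3 tcp [0.4353 0.3326 0.0811] w 0.0401 F [-0.4 -0.5 -0.7]
t 30.8 tcp [0.4353 0.3325 0.081 ] w 0.0453 F [ 0.5  0.1 -0.5]
t 35.1 tcp [ 0.5926 -0.3107  0.1367] w 0.0456 F [ 0.4  0.1 -1.1]
t 37.0 tcp [ 0.5916 -0.3101  0.0835] w 0.0402 F [ 1.2 -0.3  0.1]
t 38.5 tcp [ 0.5907 -0.3095  0.1883] w 0.0404 F [-0.1 -0.3 -1.4]
tray [438.7 369.6] [125.7  68.3] yaw -5.4
t 42.7 tcp [0.4407 0.3915 0.0811] w 0.0406 F [-1.   0.6 -0.7]
t 43.1 tcp [0.4408 0.3914 0.081 ] w 0.0453 F [-0.1 -0.6 -0.2]
t 47.8 tcp [ 0.5852 -0.3404  0.1367] w 0.0458 F [ 0.1 -0.2 -0.7]
t 49.6 tcp [ 0.5842 -0.3397  0.0835] w 0.0401 F [-0.1 -0.5 -1.4]
t 51.2 tcp [ 0.5834 -0.3392  0.1883] w 0.0403 F [ 0.5 -0.6 -0.5]
tray [438.7 368.9] [125.1  68.4] yaw -5.3
t 55.3 tcp [0.4386 0.3679 0.0811] w 0.0403 F [ 1.   0.1 -0.1]
t 55.7 tcp [0.4386 0.3679 0.081 ] w 0.0453 F [ 0.2 -0.2 -1.3]
tray [438.7 369.1] [125.2  68.4] yaw -5.3
pot ((567.2930908203125, 208.60194396972656), 31.336009979248047)
pot [([0.571, 0.205, 0.001], 0.67)]
cup_a_mid [([0.446, 0.374, 0.01], 0.48)]
collar_a_mid []
t 58.4 tcp [0.4998 0.1009 0.19  ] w 0.0455 F [-0.2  0.2 -0.8]
```

View pics/tray2.png

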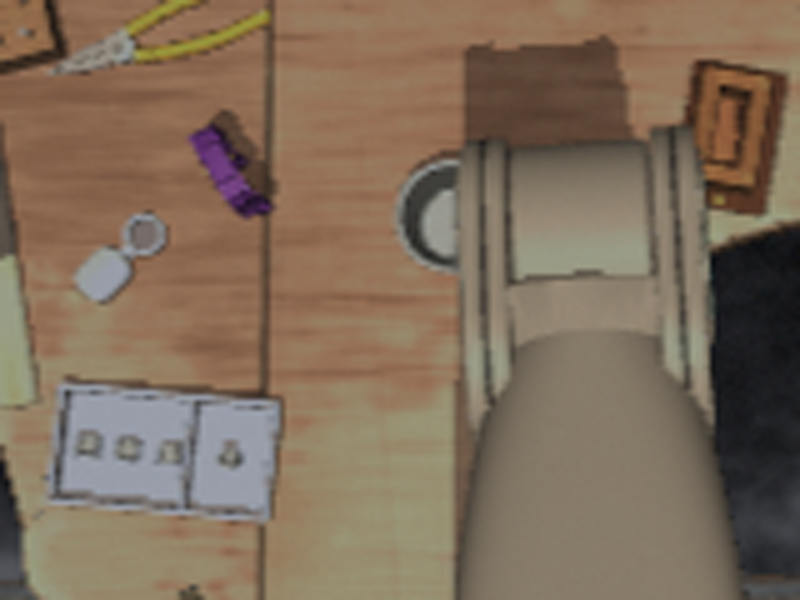

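All three cups are in the wide compartment ((88,443), (128,447), (170,453)) and the collar is in the narrow one (232,455). Next I re-measure the pot with the arm out of the way, then dip.

```bash
cat >> h.py <<'E'
def pot():
    ps=[arm.capture("top") for _ in range(3)]
    p=ps[0]; p["z_map"]=np.mean([q["z_map"] for q in ps],0); P=cloud(p)
    g=(abs(P[...,0]-.567)<.11)&(abs(P[...,1]-.2)<.1)&(P[...,2]>.046)&(P[...,2]<.062)
    (x,y),r=cv2.minEnclosingCircle((P[...,:2][g]*1000).astype(np.float32)); print("pot",x,y,r,g.sum()); return x/1e3,y/1e3
E
python3 - <<'E'
from h import *
go(.52,-.08,.19,-10,.3)
x,y=pot()
if abs(x-.5677)<.004 and abs(y-.2055)<.004:
    go(x,y,.19,-10,.25); go(x,y,.104,-10,.1); arm.sleep(.6); st()
    go(x,y,.19,-10,.1); go(.52,-.08,.19,-10,.3); st()
    pot(); tray()
t=arm.capture("top"); save(t,"afterdip",(160,280,115,275),5)
for n,r,X,Y in (("stand",.05,.6185,.0515),): print(rect(t,(X,Y),r,.042,.056))
E
```

```text
pot 567.8073120117188 205.49417114257812 31.68548583984375 116
t 62.2 tcp [0.5678 0.2055 0.104 ] w 0.0456 F [ 0.9  0.7 -0.3]
t 64.3 tcp [ 0.5198 -0.0793  0.1898] w 0.0455 F [-0.3  0.7 -0.6]
pot 568.0082397460938 205.7246551513672 31.893171310424805 117
tray [438.6 368.9] [124.9  68.4] yaw -5.3
(((618.5886840820312, 52.02676773071289), (37.87358093261719, 64.73101806640625), 80.60189819335938), 203, np.float64(0.04854484752999398))
```

View pics/afterdip.png

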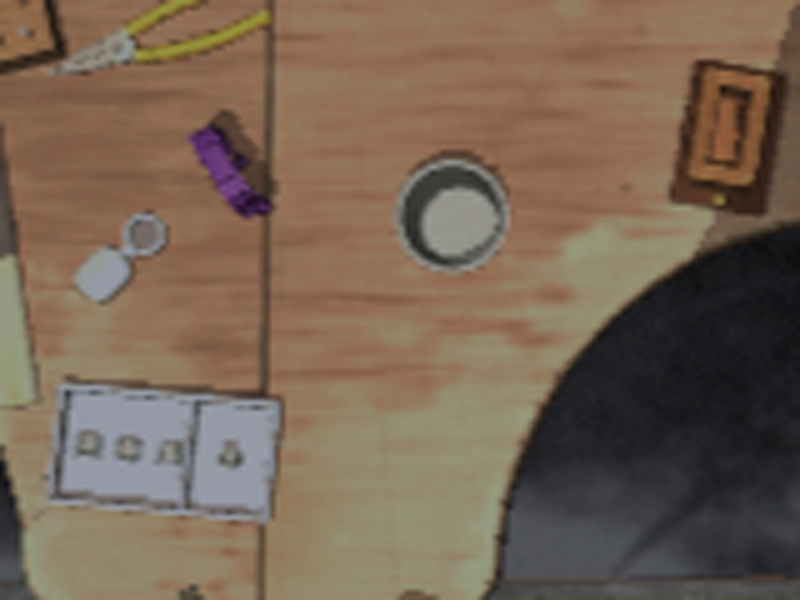

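```bash
python3 - <<'E'
from h import *
x,y=.6182,.0517; a=-9.8
go(x,y,.19,a,.25); go(x,y,.135,a,.12); arm.sleep(.2); st()
ok=True
for z in (.115,.1,.088,.0825):
    go(x,y,z,a,.05)
    if fz()>15: print("FORCE"); ok=False; break
arm.sleep(.2); st()
if ok:
    arm.move_gripper(.062,30); arm.sleep(.3); st()
    go(x,y,.2,a,.1); st()
    go(.45,-.2,.25,a,.3)
    tray(); pot()
    t=arm.capture("top"); s=arm.capture("scene")
    im=np.hstack([cv2.resize(t["img"][160:280,115:275],None,fx=3,fy=3),cv2.resize(s["img"][190:310,190:290],None,fx=3,fy=3)])
    cv2.imwrite("pics/end.png",im[...,::-1])
    print(rect(t,(.6185,.0515),.05,.085,.13), rect(t,(.6185,.0515),.05,.042,.056))
    print([(np.round(d["position"],3).tolist(),round(d["conf"],2)) for d in arm.place_of(s,"tongs_tip")])
E
```

```text
t 66.3 tcp [0.6191 0.0516 0.1363] w 0.0454 F [ 0.4 -1.  -0.1]
t 68.1 tcp [0.618  0.0517 0.0824] w 0.0454 F [ 1.   0.5 -0.8]
t 68.7 tcp [0.6182 0.0517 0.0825] w 0.062 F [1.1 0.1 0.9]
t 70.0 tcp [0.6176 0.0517 0.199 ] w 0.0621 F [-1.   0.1 -1.7]
tray [438.6 369. ] [125.7  68.3] yaw -5.3
pot 567.7877197265625 205.42657470703125 31.602190017700195 116
(((616.6303100585938, 51.5804328918457), (15.172024726867676, 47.0369987487793), 79.4671401977539), 102, np.float64(0.11722216234820593)) (((618.865478515625, 51.84722137451172), (37.81338119506836, 63.94820022583008), 80.1599349975586), 180, np.float64(0.04899254378102711))
[([0.613, 0.051, 0.004], 0.62), ([0.438, 0.41, -0.0], 0.2)]
```

View pics/end.png

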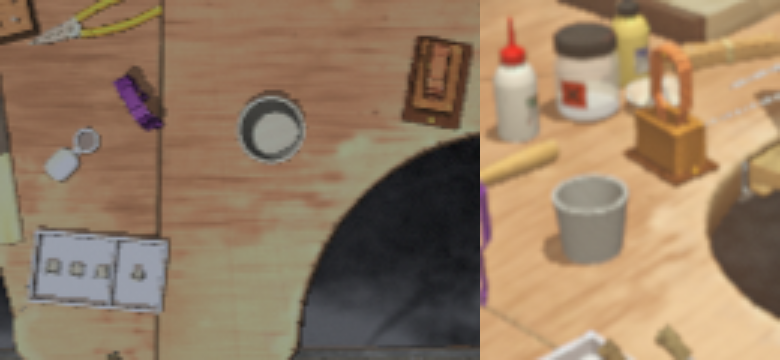

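The tongs stand upright in the stand (right half, (668,75)). The pot is upright and the four castings are in their compartments. I hand the job in.

```bash
python3 -c "
from workcell import arm
arm.sign_off(); print(arm.read_time_s())"
```

```text
the job is handed in; nothing more can be done
the job is handed in; nothing more can be done
```

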